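# Release the waiting carton through the twin-stop gate

### The job

A packed tea carton waits on the roller lane against the twin stop. Press both green buttons down together, one fingertip on each, and keep both fully down until the carton has rolled all the way down and rests against the end plate; then let both buttons come back up and move clear. Do not touch the carton, do not press one button without the other, and leave the things around it where they are.

Things in the scene. Friction and masses are not known exactly. Their poses are not given: they have to be found in the camera images.
- lane: Small aluminium gravity roller lane on a base plate 200 x 350 mm, fixed to the table; grey stop housing (cover 88 mm above the table) on its robot-facing side. Origin on the table top under the lane's middle, at the stop gate; z up. The lane runs along its y axis and slopes down 7 degrees towards -y; housing and buttons lie at -x. Side rails stand 16 mm above the rollers.
- gate (a point): Middle of the stop gate, level with the roller tops, 58 mm above the table. Two steel stop blades stand 8 mm above the rollers here; each is fixed to one button and sinks with it. Either blade alone holds the carton; both must be down for it to pass, and blades let up too early lift and jam it. The rollers are braked: a freed carton creeps the 150 mm to the end plate in about 3 to 8 s.
- button_a_top (a point): Centre of the flat top of the green palm button nearer the upper end of the lane: round, 28 mm across, top 121 mm above the table, 94 mm from the lane's centre line on its -x side and 32 mm from the gate towards +y of the lane. Button travel is 12 mm straight down.
- button_b_top (a point): Centre of the top of the like green button nearer the lower end of the lane, 64 mm from the first, at the same height (at -y of the lane).
- button_pair (a point): Fixed point midway between the two buttons, at the height of their tops when up (121 mm above the table): one finger belongs on each side of it.
- button_a (a joint): How far button_a is pressed, in m: 0 up, 0.012 fully down on its stop. Its spring needs 2 N to start and 5 N fully down, and returns it when let go.
- button_b (a joint): The same for button_b.
- carton: Packed tea carton, black with gold print, 78 x 117 x 58 mm, about 0.13 kg, waiting on the rollers with its front against the stop blades, its 117 mm length along the lane. Origin at the centre of its underside; z up through its top, square to the rollers.
- carton_center (a point): Centre of the carton (29 mm above its underside). It is about 65 mm up the lane from the gate at the start, and 95 mm below the gate (y about -0.094 in the lane's frame) when the carton rests against the end plate.
- end_plate (a point): Middle of the rubber-faced end plate at the foot of the lane, on the face that the carton comes to rest against.
- ink_pad: Flat ink pad in a case, 72 x 107 x 17 mm, on the table below the foot of the lane; bystander. Origin at the centre of its underside.
- rubber_stamp: Rubber stamp with a turned wooden grip, 26 x 52 x 70 mm, standing on the table beside the ink pad; bystander. Origin at the centre of its underside.
- tally_counter: Chromed hand tally counter, 80 x 49 x 25 mm, lying on the table in front of the housing; bystander. Origin at the centre of its underside.
- pen: White marker pen with a black cap, 135 mm long, 17 mm thick, lying on the table in front of the lane; bystander. Origin at the centre of its underside.

How it is judged (in metres and radians):
On the way, in this order (a step that is already met when the one before it is completed fails the run):
1. both buttons are pressed down together, the gripper over the pair with a finger on each (value of joint each of button_a, button_b above 0.0095 m and contact force between the fingers and lane above 2 N and horizontal distance between the grasp point and button_pair below 0.03 m), for 0.2 s.
2. with both buttons still held down, the carton has come to rest against the end plate (all of step 1 and y of carton_center in the frame of lane below -0.088 m and linear speed of carton below 0.02 m/s), for 0.2 s.
At the end, for the whole second after the job is handed in: The carton lies flat on the rollers at rest against the end plate (front within about 6 mm of it), both buttons are back up (within 2 mm) (value of joint each of button_a, button_b below 0.002 m and y of carton_center in the frame of lane between -0.104 and -0.088 m and z of carton_center in the frame of lane between 0.065 and 0.085 m and angle between carton's own z axis and vertical below 0.2 rad and linear speed of carton below 0.02 m/s); the robot touches nothing.
It fails at once if one button is pressed down while the other is left up ((value of joint button_a above 0.009 m and value of joint button_b below 0.002 m) or (value of joint button_b above 0.009 m and value of joint button_a below 0.002 m)).
It fails at once if the robot touches the carton (contact force between any of the fingers, the arm and carton above 0.3 N).
It fails at once if the carton is lifted off the lane or tipped (height (world z) of carton_center above 0.112 m or angle between carton's own z axis and vertical above 0.35 rad).
It fails at once if a thing beside the lane is moved (distance of any of ink_pad, rubber_stamp, tally_counter, pen from where it was at the start of the episode above 0.02 m).
It also fails if it takes over 45 s, if anything falls off the work surface, if the arm or the gripper's body presses on something with over 40 N, if the wrist force passes 120 N, or if a joint passes its speed limit or range.

### The arm

A 6-joint arm with a two-finger parallel gripper is mounted at the origin on a cart in front of the work surface, level with it; the furniture and walls round the work are solid. World frame = base frame: x ahead of the robot, y to its left, z up, the work surface at z = 0. Lengths are in mm, angles in rad, forces in N, time in s.
With the tool pointing down it reaches from about 350 to 875 mm from the base axis. Payload 4.2 kg.
Tool frame: the origin (TCP) lies midway between the tips of the shut fingers; the grasp point (between the pads) lies arm.grip_depth behind it (arm.grip_depth is the distance from the TCP to the grasp point, in mm); z points along the fingers, y is the direction in which the jaws open and shut (so a half turn about z gives the same grasp; the last joint's range is limited). The gripper opens to 85 mm and grips with 20 to 120 N. Pads are 22 mm wide; open, the fingers measure 114 mm over their backs; the gripper's body (76 mm by 85 mm) begins 54 mm behind the grasp point. The pads swing forward as they close: fully open they stand 13 mm farther back than shut.
Start: joints at [0.259, 0.385, 0.008, 0, -1.194, -0.259], TCP at [624.979, 0.025, 231.312] pointing down, gripper open.
Joint ranges: [-3.14, 3.14], [-1.21, 2.06], [-1.07, 1.41], [-3.16, 2.05], [-2.99, -0.16], [-3.1, 3.1]. Speed limits (rad/s): [2.79, 2.79, 3.14, 3.14, 3.14, 3.14].

### API

Orientations are given as a unit quaternion [x, y, z, w].
In Python, from bench import arm gives the robot as it stands.
- The arm moves only by the tool play_rows, never from a script. Its argument "motion" is one flat list of numbers, 7 for each row, row after row: the opening in per cent of the stroke, from 0 (shut) to 100 (fully open), then the shift along the world's x, y, z in cm, then the turn, a rotation vector about the world's x, y, z in degrees. A call has 1 to 5 rows; each row is the pose to reach, as a shift and turn from the pose commanded when the call began; what a row does not reach only later rows make up. A row lasts 1/8 s, in which the tool goes at most 62.5 mm and 10.7 degrees, less where a joint would pass 70% of its speed; a pose out of reach is approached as far as the arm can. A call with a gripper value outside its range is refused whole. The fingers move at their own pace and stop on an object; the grip force is fixed at half the most. Time passes only in rows, so rows that repeat a pose let the fingers close. It gives the time, the measured TCP pose, the force and the opening at its end, in the units of the state.
- arm.read_state(): the state, without advancing time (a new reading comes with each control period).
- arm.get_image(name): name is "scene" or "side" or "wrist"; returns (picture, depth): 400x640x3 uint8, red, green, blue; 400x640 float32, mm along the optical axis (not along the pixel's ray), 0 where there is no reading.
- arm.camera_info(name): a dict with "fovy" (degrees; the focal length in pixels is half the picture's height over the tangent of half this angle, whatever the lens; pixels are square), "cx", "cy" (the principal point, pixels), "R" (3x3) and "t" (3): a world point X has camera coordinates R X + t. Camera axes: x right, y down, z forward; pixel columns grow to the right and rows downward; lengths in mm; the calibration is good to about 2 mm. A picture is of the moment at which its call begins: read the wrist's pose just before it. camera_info takes no time and is no camera call; for the wrist camera it gives the pose at the moment of the call.
- arm.job_done(): hands the job in, once; it reports no verdict.
Trained networks look in the newest picture that a camera, given by its name, has taken for a name from the list of things; names that differ only in an ending like _2 or _b are one class to them, and where a whole thing is asked for, a point or a joint stands for the part that bears it (a point fixed in the world has none). Each returns a list of dicts, best first, with "confidence" (0 to 1); they miss things now and then, are a little off and sometimes report something else, mostly with a low value. They report only what shows in the picture. A call takes as long as a camera call.
- arm.outline_of(thing, camera): "mask" (400x640 bool, what is visible of it) and "extent" ([left, top, width, height] in pixels, round what is visible of it).
- arm.place_of(thing, camera): "uv" ([column, row] in pixels: a listed point, or the origin of a listed thing).
The state is a dict: "clock": time; "joints": joint angles; "joint_vel": joint speeds; "joint_efforts": joint torques, N m; "position": TCP position; "ee_rot": TCP orientation; "contact_force": force on the tool from outside, world axes, zero at the start; "wrist_torque": the same for the moment, N m; "gripper_width": finger opening in mm.
Only numpy, scipy, OpenCV 4.12 (cv2) and the standard library are available. Lean on these libraries where they do the work, as an engineer would, in place of code of your own. Each camera call takes 0.05 s, during which the arm holds its last target.

## Working session

There is one attempt and no reset: what is moved stays moved. The work goes in short steps, Python scripts to look and compute and a tool call to move; the robot and the scene stay as the last step left them, time stands still between calls to the robot, and variables do not carry over. Pictures are saved under pics/ and viewed, and the job is handed in when it is done.

Besides the shell and the picture viewer there is one more tool, called as name(argument=value, ...), one argument or row to a line, values as JSON. play_rows: Moves the arm, as the interface text tells. Its arguments: {"type":"object","properties":{"motion":{"type":"array","items":{"type":"number"}}},"required":["motion"]}

```bash
mkdir -p pics; ls; cat > h.py <<'E'
from bench import arm
import numpy as np, cv2
def K(c):
    f=200/np.tan(np.radians(c["fovy"])/2); return f,c["cx"],c["cy"]
def w(c,u,v,d):
    f,cx,cy=K(c); p=np.array([(u-cx)/f*d,(v-cy)/f*d,d]); return np.array(c["R"]).T@(p-np.array(c["t"]))
def ray(c,u,v):
    f,cx,cy=K(c); R=np.array(c["R"]); return -R.T@np.array(c["t"]), R.T@np.array([(u-cx)/f,(v-cy)/f,1])
def tri(l):
    A=np.zeros((3,3));b=np.zeros(3)
    for o,d in l:
        d=d/np.linalg.norm(d);P=np.eye(3)-np.outer(d,d);A+=P;b+=P@o
    x=np.linalg.solve(A,b); return x,[np.linalg.norm((np.eye(3)-np.outer(d,d)/(d@d))@(x-o)) for o,d in l]
def save(n,im): cv2.imwrite(n,im[:,:,::-1])
E
python3 - <<'E'
from h import *
print(arm.read_state(), arm.grip_depth)
for n in["scene","side","wrist"]:
    c=arm.camera_info(n); im,d=arm.get_image(n); save(f"pics/{n}0.png",im)
    for t in["button_a_top","button_b_top","button_pair","gate","end_plate","carton_center"]:
        for r in arm.place_of(t,n)[:3]:
            u,v=r["uv"]; dd=d[int(v),int(u)] if 0<=v<400 and 0<=u<640 else 0
            print(n,t,np.round([u,v],1),round(r["confidence"],2),np.round(w(c,u,v,dd)) if dd else None)
E
```

```text
pics
{'clock': 0.0, 'joints': array([ 2.58597501e-01,  3.85543229e-01,  6.60143705e-03, -5.02908194e-04,
       -1.19399952e+00, -2.58612954e-01]), 'joint_vel': array([ 1.68517839e-03,  1.11112309e-03, -1.11862964e-03,  1.49496840e-03,
       -4.03103490e-05,  8.24336813e-04]), 'joint_efforts': array([-9.55001960e-04, -3.92286408e+01,  1.88399577e+01,  4.18616563e+00,
       -4.72148502e-03,  8.27910434e-07]), 'position': array([6.24403312e+02, 1.52382711e-02, 2.30219508e+02]), 'ee_rot': array([-0.70703529,  0.70717741,  0.00074124, -0.00080959]), 'contact_force': array([-0.4566091 , -0.07084735,  0.32892197]), 'wrist_torque': array([ 0.03264841,  0.04322796, -0.01721916]), 'gripper_width': 85.32570645163095} 18.700000000000003
scene button_a_top [245.3 169.5] 0.53 [535. 164. 121.]
scene button_a_top [274.1 182.7] 0.52 [536.  87. 123.]
scene button_b_top [270.5 185.1] 0.73 [528.  90. 122.]
scene button_pair [255.6 176.9] 0.81 [546. 149.  94.]
scene gate [284.6 166.4] 0.9 [647. 144.  35.]
scene end_plate [340.3 189. ] 0.89 [626. -27.  80.]
scene carton_center [262.6 146. ] 0.95 [613. 174. 122.]
side button_a_top [302.3 229.8] 0.51 [532. 168. 120.]
side button_b_top [313.4 222.1] 0.68 [560.  82.  88.]
side button_b_top [319.6 215. ] 0.65 [534. 100. 122.]
side button_b_top [370.1 289.4] 0.44 [391. 139.  16.]
side button_pair [310.9 219.5] 0.77 [614.   6.  41.]
side end_plate [308.5 202.6] 0.84 [636. -17.  72.]
side end_plate [311.1 224.3] 0.28 [558.  94.  88.]
side carton_center [257.1 232.8] 0.86 [592. 233. 127.]
wrist button_b_top [412.3 291.7] 0.83 [580.   9. 250.]
wrist button_pair [410.1 319.8] 0.58 [524. 150.  91.]
wrist gate [313.9 284.8] 0.66 [631. 156.  13.]
wrist gate [390.1  49.5] 0.32 [ 549. -132.   18.]
wrist gate [477.7 142.6] 0.24 [440. -34.  15.]
wrist end_plate [309.1 159.4] 0.82 [634. -25.  75.]
wrist end_plate [317.9 265.1] 0.24 [626. 127.  12.]
wrist carton_center [407.5 347.6] 0.61 [534. 160. 121.]
```

View pics/scene0.png

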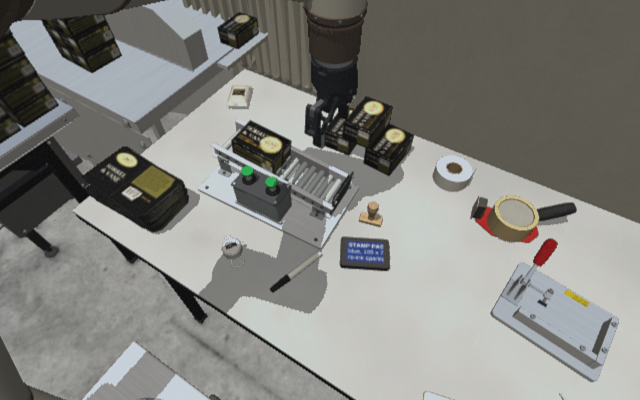

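View pics/side0.png

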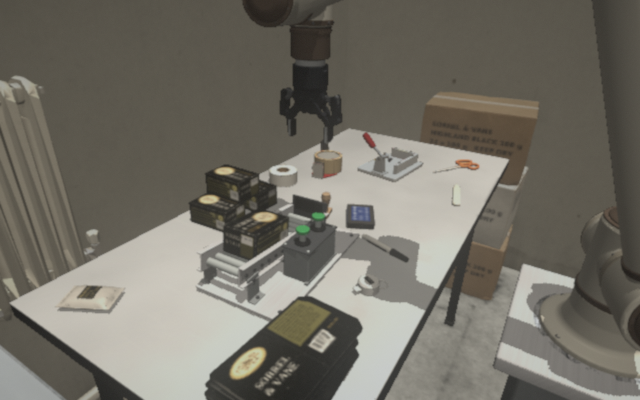

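View pics/wrist0.png

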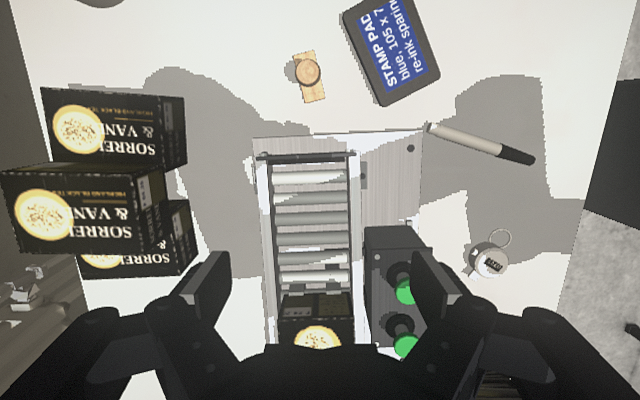

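The scene view shows the lane with the carton against the stop and green buttons at about (247,173) and (272,183). The wrist view shows them at about (405,292) and (406,345), partly hidden by a finger. Next I'll segment the green.

```bash
cat >> h.py <<'E'
def greens(n,tag=None):
    c=arm.camera_info(n); im,d=arm.get_image(n)
    if tag: save(f"pics/{n}{tag}.png",im)
    hsv=cv2.cvtColor(im,cv2.COLOR_RGB2HSV)
    m=cv2.inRange(hsv,(50,100,60),(85,255,255))
    k,l,s,ce=cv2.connectedComponentsWithStats(m)
    out=[]
    for i in range(1,k):
        if s[i,4]<30: continue
        vv,uu=np.nonzero(l==i); P=np.array([w(c,u,v,d[v,u]) for u,v in zip(uu,vv) if d[v,u]>0])
        zt=np.percentile(P[:,2],90); T=P[P[:,2]>zt-4]
        out.append((ce[i],s[i,4],P,T))
        rect=cv2.minEnclosingCircle(T[:,:2].astype(np.float32))
        print(n,"uv",np.round(ce[i],1),"area",s[i,4],"top mean",np.round(T.mean(0),1),"circ",np.round(rect[0],1),round(rect[1],1),"zmax",round(P[:,2].max(),1))
    return c,im,d,out
E
python3 - <<'E'
from h import *
for n in["scene","side","wrist"]: greens(n)
E
```

```text
scene uv [246.7 170.9] area 107 top mean [534.3 159.5 122.2] circ [535.  159.5] 13.4 zmax 124.7
scene uv [270.9 181.8] area 112 top mean [536.5  95.4 122.1] circ [537.9  96.1] 13.7 zmax 125.1
side uv [317.6 215.5] area 62 top mean [537.1 102.9 120.7] circ [537.8 100.7] 12.5 zmax 122.4
side uv [302.3 229. ] area 74 top mean [533.6 166.1 120.7] circ [533.6 165. ] 12.9 zmax 122.3
wrist uv [404.3 292.9] area 330 top mean [542.7  95.9 120.9] circ [556.4  59.5] 53.8 zmax 253.7
wrist uv [404.5 343.4] area 413 top mean [540.  149.5 127.5] circ [569.4  76.8] 100.3 zmax 315.6
```

play_rows(
  motion=[60,-1.5,2.5,0,0,0,-10,60,-3,5,0,0,0,-20,60,-5,7.5,0,0,0,-30,60,-7,10,0,0,0,-40,60,-8.5,12.5,0,0,0,-50],
)

```text
clock: 1.82
position: [539.2, 125.7, 231.6]
ee_rot: [-0.339, 0.941, 0.0, 0.0]
contact_force: [1.5, 0.4, -0.4]
gripper_width: 51.1
```

play_rows(
  motion=[60,0,0.5,0,0,0,-10,60,0,0.5,0,0,0,-20,60,-0.4,0.5,0,0,0,-30,60,-0.4,0.5,0,0,0,-38,60,-0.4,0.5,0,0,0,-38],
)

```text
clock: 2.45
position: [536.0, 130.0, 231.4]
ee_rot: [-0.018, 1.0, 0.0, 0.0]
contact_force: [0.4, -0.4, -0.7]
gripper_width: 51.3
```

```bash
python3 - <<'E'
from h import *
s=arm.read_state(); print(s["position"],s["ee_rot"],s["gripper_width"],s["contact_force"])
for n in["scene","side","wrist"]: greens(n,"1")
E
```

```text
[535.96480335 130.02569288 231.41704862] [-1.82821250e-02  9.99832864e-01  3.79961231e-05  8.36065671e-05] 51.344664675965774 [ 0.39927452 -0.42234953 -0.73918935]
scene uv [246.7 170.9] area 103 top mean [534.  159.2 122.3] circ [533.9 159.6] 13.3 zmax 125.3
scene uv [271.  181.8] area 114 top mean [537.1  95.7 122.1] circ [536.9  95.5] 13.6 zmax 125.3
side uv [317.8 215.2] area 66 top mean [537.5 101.9 120.8] circ [538.7  99.3] 13.6 zmax 122.4
wrist uv [281.5 197.4] area 751 top mean [536.5  96.2 120.3] circ [537.   95.9] 13.9 zmax 122.4
wrist uv [354.7 196.9] area 728 top mean [533.7 159.5 120.3] circ [534.1 159.5] 13.7 zmax 122.9
```

View pics/wrist1.png

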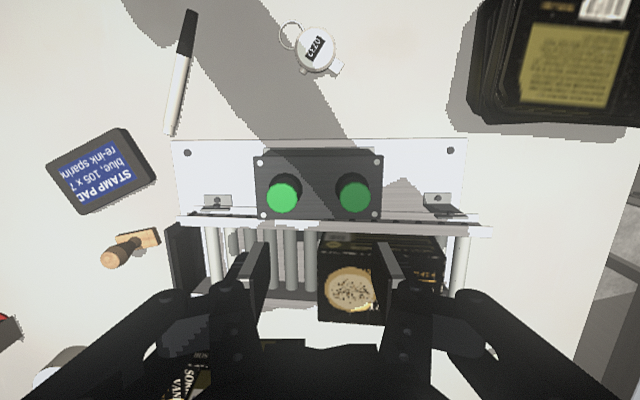

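View pics/side1.png

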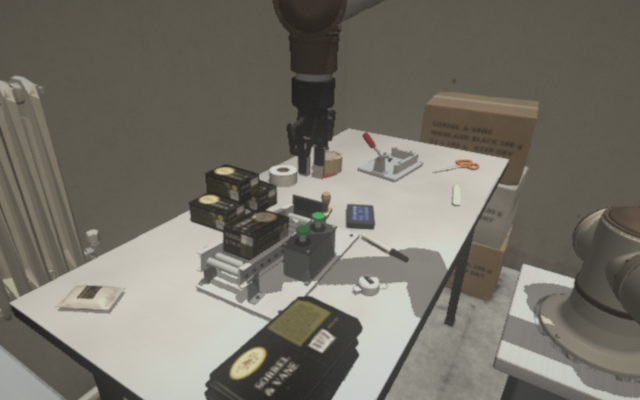

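The wrist view shows button b at (281,197) and button a at (355,197), with the fingertips near (255,250) and (390,250). I'll measure the fingertips themselves.

```bash
python3 - <<'E'
from h import *
c=arm.camera_info("wrist"); im,d=arm.get_image("wrist")
f,cx,cy=K(c); v,u=np.mgrid[:400,:640]
P=np.stack([(u-cx)/f*d,(v-cy)/f*d,d],-1).reshape(-1,3); W=(P-np.array(c["t"]))@np.array(c["R"])
W=W[(P[:,2]>0)&(W[:,2]>215)]
print("cam",-np.array(c["R"]).T@np.array(c["t"]))
for z in range(215,300,5):
    for lo,hi in((40,130),(130,220)):
        Q=W[(W[:,2]>z)&(W[:,2]<=z+5)&(W[:,1]>lo)&(W[:,1]<hi)]
        if len(Q)>5: print(z,lo,len(Q),np.round(np.percentile(Q,2,axis=0)),np.round(np.percentile(Q,98,axis=0)))
E
```

```text
cam [461.13344023 126.81837889 373.48850327]
230 40 9 [527. 104. 234.] [538. 104. 235.]
230 130 12 [525. 155. 234.] [538. 156. 235.]
235 40 105 [524.  98. 235.] [544. 105. 240.]
235 130 103 [522. 155. 235.] [542. 161. 240.]
240 40 193 [523.  92. 240.] [544. 104. 245.]
240 130 187 [521. 155. 240.] [543. 167. 245.]
245 40 213 [523.  91. 245.] [545. 104. 250.]
245 130 219 [521. 155. 245.] [543. 168. 250.]
250 40 253 [523.  91. 250.] [545. 104. 255.]
250 130 247 [521. 155. 250.] [543. 168. 255.]
255 40 256 [524.  91. 255.] [545. 104. 260.]
255 130 264 [521. 155. 255.] [543. 168. 260.]
260 40 304 [523.  90. 260.] [545. 104. 265.]
260 130 307 [521. 155. 260.] [543. 168. 265.]
265 40 258 [523.  97. 265.] [545. 104. 270.]
265 130 255 [521. 155. 265.] [543. 165. 270.]
270 40 388 [523.  93. 270.] [542. 104. 275.]
270 130 378 [521. 155. 270.] [541. 165. 275.]
275 40 376 [521.  78. 275.] [529. 102. 280.]
275 130 359 [519. 157. 275.] [526. 182. 280.]
280 40 737 [521.  73. 280.] [529. 103. 285.]
280 130 763 [518. 156. 280.] [526. 185. 285.]
285 40 2362 [522.  72. 285.] [546. 104. 290.]
285 130 2293 [519. 155. 285.] [542. 187. 290.]
290 40 1788 [523.  71. 290.] [546. 100. 295.]
290 130 1820 [519. 158. 290.] [543. 188. 295.]
295 40 1270 [518.  69. 295.] [547. 108. 300.]
295 130 1261 [516. 150. 295.] [543. 189. 300.]
```

play_rows(
  motion=[73,0.2,-0.2,-2.5,0,0,0,73,0.2,-0.2,-5.5,0,0,0,73,0.2,-0.2,-8,0,0,0,73,0.2,-0.2,-9.4,0,0,0,73,0.2,-0.2,-9.4,0,0,0],
)

```text
clock: 3.28
position: [537.7, 127.8, 136.6]
ee_rot: [-0.018, 1.0, -0.0, -0.001]
contact_force: [0.4, 0.2, 0.2]
gripper_width: 62.6
```

```bash
python3 - <<'E'
from h import *
s=arm.read_state(); print(s["position"],s["ee_rot"],s["gripper_width"],s["contact_force"])
c,im,d,_=greens("wrist","2"); greens("side","2")
f,cx,cy=K(c); v,u=np.mgrid[:400,:640]
P=np.stack([(u-cx)/f*d,(v-cy)/f*d,d],-1).reshape(-1,3); W=(P-np.array(c["t"]))@np.array(c["R"])
W=W[(P[:,2]>0)&(W[:,0]<545)&(W[:,0]>515)&(abs(W[:,1]-128)<50)]
for z in range(111,160,3):
    for lo,hi in((70,128),(128,200)):
        Q=W[(W[:,2]>z)&(W[:,2]<=z+3)&(W[:,1]>lo)&(W[:,1]<hi)]
        if len(Q)>5: print(z,lo,len(Q),np.round(np.percentile(Q,2,axis=0)),np.round(np.percentile(Q,98,axis=0)))
E
```

```text
[537.70472473 127.81987911 136.58621501] [-1.76935251e-02  9.99843008e-01 -4.97608367e-04 -8.06894209e-04] 62.640548217579955 [0.35036757 0.20796057 0.22060839]
wrist uv [374.5 238.4] area 1531 top mean [532.4 158.  120.3] circ [533.9 159.2] 13.8 zmax 147.5
wrist uv [267.5 239.3] area 1529 top mean [535.2  97.4 120.3] circ [536.8  96.2] 13.8 zmax 144.9
side uv [318.3 215.7] area 53 top mean [535.8 103.1 120.7] circ [537.3 100.2] 12.8 zmax 123.1
114 70 73 [523.  87. 114.] [537. 110. 117.]
114 128 72 [521. 146. 114.] [533. 168. 117.]
117 70 461 [524.  84. 117.] [544. 109. 120.]
117 128 476 [521. 147. 117.] [544. 172. 120.]
120 70 882 [525.  85. 120.] [544. 108. 122.]
120 128 978 [522. 148. 120.] [544. 171. 122.]
141 70 28 [529.  96. 142.] [543.  97. 144.]
141 128 32 [526. 158. 142.] [541. 159. 144.]
144 70 61 [526.  90. 144.] [544.  97. 147.]
144 128 71 [523. 158. 144.] [544. 164. 147.]
147 70 110 [525.  85. 147.] [544.  97. 150.]
147 128 105 [523. 158. 147.] [544. 170. 150.]
150 70 126 [525.  83. 150.] [544.  97. 153.]
150 128 139 [523. 158. 150.] [544. 171. 153.]
153 70 134 [525.  83. 153.] [544.  97. 156.]
153 128 143 [523. 158. 153.] [544. 172. 156.]
156 70 145 [525.  83. 156.] [544.  97. 159.]
156 128 161 [523. 158. 156.] [544. 172. 159.]
159 70 162 [525.  83. 159.] [544.  97. 162.]
159 128 162 [523. 158. 159.] [544. 171. 162.]
```

View pics/wrist2.png

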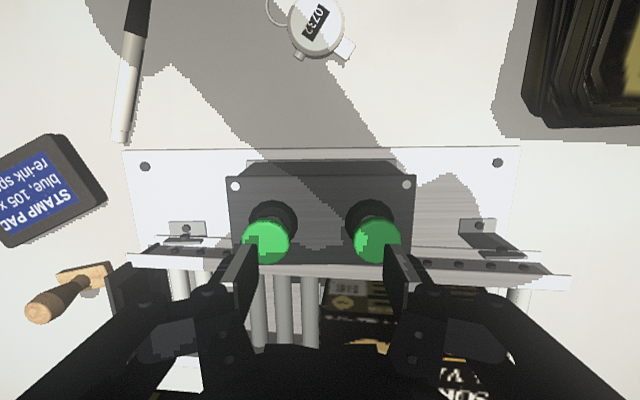

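View pics/side2.png

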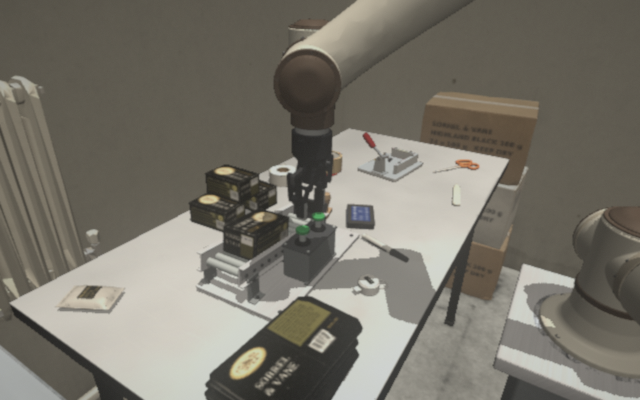

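The fingertips (y 97 and 158, z about 141.5) sit over the buttons (y 96 and 159.5, top about 121). I'll press now.

play_rows(
  motion=[73,0,0,-1.2,0,0,0,73,0,0,-1.8,0,0,0,73,0,0,-2.4,0,0,0,73,0,0,-3.0,0,0,0,73,0,0,-3.4,0,0,0],
)

```text
clock: 4.0
position: [537.9, 128.0, 104.0]
ee_rot: [-0.018, 1.0, -0.0, 0.0]
contact_force: [-3.5, 0.3, 8.8]
gripper_width: 62.1
```

play_rows(
  motion=[73,0,0,-0.1,0,0,0,73,0,0,-0.1,0,0,0],
)

```text
clock: 4.25
position: [537.9, 128.0, 103.6]
ee_rot: [-0.018, 1.0, -0.0, 0.0]
contact_force: [-4.0, -0.1, 9.3]
gripper_width: 62.7
```

```bash
python3 - <<'E'
from h import *
s=arm.read_state(); print(s["clock"],s["position"],s["gripper_width"],s["contact_force"],s["wrist_torque"])
greens("wrist","3"); greens("scene","3")
E
```

```text
4.25 [537.94703821 127.98623415 103.55832028] 62.693620201937804 [-4.03394412 -0.09475707  9.25527126] [-0.08306487  1.14177786 -0.01682682]
wrist uv [265.3 254.4] area 1403 top mean [534.3 100.  108.3] circ [536.8  96.4] 14.0 zmax 113.8
wrist uv [376.9 252.9] area 1396 top mean [531.4 155.6 108.3] circ [534.1 159.2] 14.0 zmax 123.9
scene uv [248.2 175.5] area 72 top mean [533.  155.3 110.4] circ [534.1 159. ] 13.0 zmax 113.4
scene uv [271.3 186.9] area 62 top mean [533.3  93.1 110.5] circ [537.3  95.2] 13.5 zmax 121.3
```

View pics/wrist3.png

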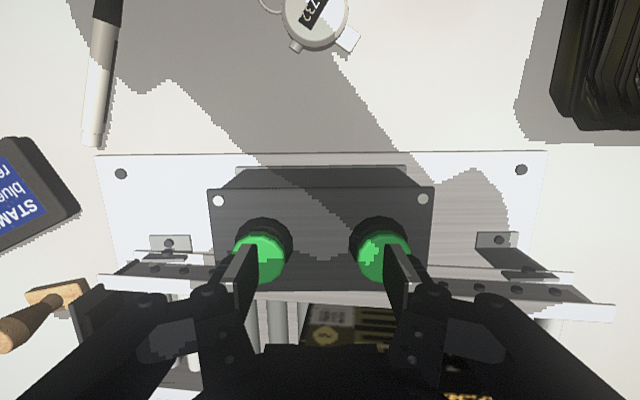

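Both button tops dropped from 120.3 to 108.3, which is the full 12 mm. I'll add a small preload and wait for the carton.

play_rows(
  motion=[73,0,0,-0.1,0,0,0,73,0,0,-0.1,0,0,0,73,0,0,-0.1,0,0,0,73,0,0,-0.1,0,0,0,73,0,0,-0.1,0,0,0],
)

```text
clock: 4.97
position: [538.0, 128.0, 103.4]
ee_rot: [-0.018, 1.0, -0.0, 0.0]
contact_force: [-6.2, 0.4, 12.1]
gripper_width: 62.1
```

```bash
cat > chk.py <<'E'
from h import *
import sys
s=arm.read_state(); print(s["clock"],s["position"],s["contact_force"])
greens("wrist","_"+sys.argv[1])
c=arm.camera_info("scene");im,d=arm.get_image("scene");save(f"pics/scene_{sys.argv[1]}.png",cv2.resize(im[110:260,180:400],(800,545)))
for t in("carton","carton_center"):
  if t=="carton":
    for r in arm.outline_of(t,"scene")[:1]: 
      m=r["mask"]&(d>0); vv,uu=np.nonzero(m); P=np.array([w(c,u,v,d[v,u]) for u,v in zip(uu,vv)])
      print("carton",r["extent"],round(r["confidence"],2),np.round(np.percentile(P,3,axis=0)),np.round(np.percentile(P,97,axis=0)))
  else:
    for n in("scene",): print([ (np.round(r["uv"]),round(r["confidence"],2)) for r in arm.place_of(t,n)[:2]])
E
python3 chk.py 4
```

```text
4.975 [537.97956944 127.97326777 103.39036022] [-6.21248895  0.44370166 12.07738879]
wrist uv [265.3 254.3] area 1406 top mean [534.3 100.  108.1] circ [537.1  96.2] 14.1 zmax 113.7
wrist uv [376.9 252.9] area 1397 top mean [531.4 155.7 108.2] circ [534.1 159.6] 14.1 zmax 124.2
carton [248.6, 132.4, 56.7, 46.9] 0.76 [591.  90.  66.] [666. 180. 122.]
[(array([281., 156.]), 0.91), (array([274., 187.]), 0.59)]
```

View pics/scene_4.png

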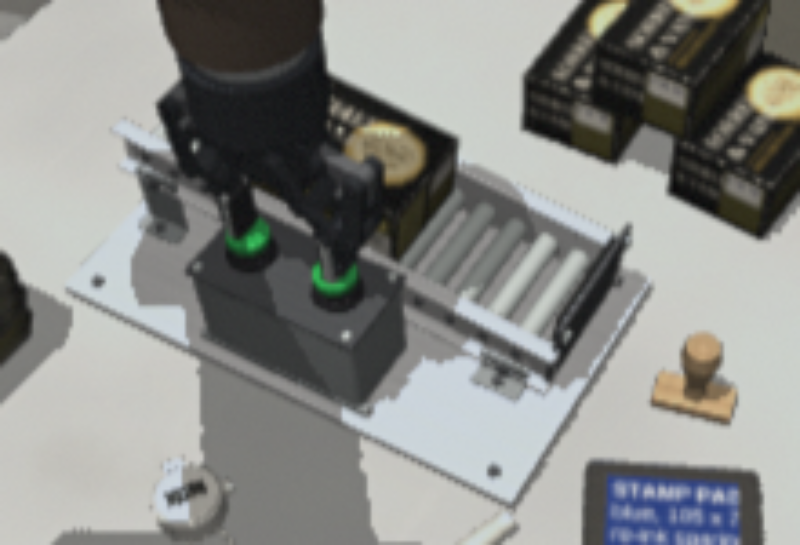

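The carton has passed the gate and is rolling, with its front at about (430,230) in the crop and both buttons down. I'll keep holding.

play_rows(
  motion=[73,0,0,0,0,0,0,73,0,0,0,0,0,0,73,0,0,0,0,0,0,73,0,0,0,0,0,0,73,0,0,0,0,0,0],
)

```text
clock: 5.8
position: [538.0, 128.0, 103.4]
ee_rot: [-0.018, 1.0, -0.0, 0.0]
contact_force: [-5.6, -0.0, 12.6]
gripper_width: 62.5
```

play_rows(
  motion=[73,0,0,0,0,0,0,73,0,0,0,0,0,0,73,0,0,0,0,0,0,73,0,0,0,0,0,0,73,0,0,0,0,0,0],
)

```text
clock: 6.42
position: [538.0, 128.0, 103.4]
ee_rot: [-0.018, 1.0, -0.0, 0.0]
contact_force: [-5.0, -0.2, 11.9]
gripper_width: 62.5
```

play_rows(
  motion=[73,0,0,0,0,0,0,73,0,0,0,0,0,0,73,0,0,0,0,0,0,73,0,0,0,0,0,0,73,0,0,0,0,0,0],
)

```text
clock: 7.05
position: [538.0, 128.0, 103.4]
ee_rot: [-0.018, 1.0, -0.0, 0.0]
contact_force: [-5.2, -0.6, 12.8]
gripper_width: 62.4
```

play_rows(
  motion=[73,0,0,0,0,0,0,73,0,0,0,0,0,0,73,0,0,0,0,0,0,73,0,0,0,0,0,0,73,0,0,0,0,0,0],
)

```text
clock: 7.68
position: [537.9, 128.0, 103.4]
ee_rot: [-0.018, 1.0, -0.0, 0.0]
contact_force: [-4.9, -0.0, 13.3]
gripper_width: 62.6
```

```bash
python3 chk.py 5
```

```text
7.675 [537.94894611 127.97412645 103.38538308] [-4.88529088 -0.03684686 13.33311237]
wrist uv [265.2 254.3] area 1412 top mean [534.4 100.  108.1] circ [536.7  96.4] 14.0 zmax 114.4
wrist uv [376.8 252.9] area 1393 top mean [531.5 155.6 108.2] circ [533.9 159.3] 13.9 zmax 124.2
carton [283.2, 147.8, 59.6, 52.7] 0.69 [592.  -7.  58.] [669. 103. 114.]
[(array([314., 172.]), 0.87)]
```

View pics/scene_5.png

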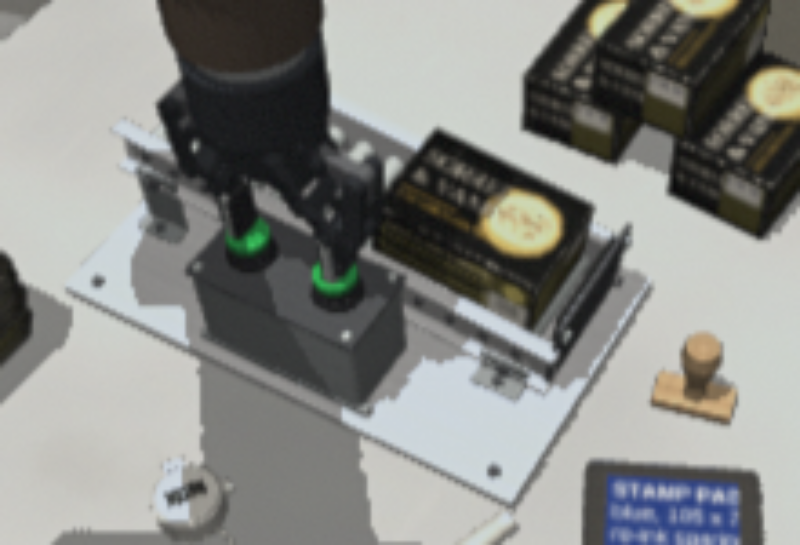

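The carton is nearly down, with a gap of about 20 mm to the end plate. I'll keep holding.

play_rows(
  motion=[73,0,0,0,0,0,0,73,0,0,0,0,0,0,73,0,0,0,0,0,0,73,0,0,0,0,0,0,73,0,0,0,0,0,0],
)

```text
clock: 8.5
position: [538.0, 128.0, 103.4]
ee_rot: [-0.018, 1.0, -0.0, 0.0]
contact_force: [-5.1, -0.5, 13.2]
gripper_width: 62.5
```

play_rows(
  motion=[73,0,0,0,0,0,0,73,0,0,0,0,0,0,73,0,0,0,0,0,0,73,0,0,0,0,0,0,73,0,0,0,0,0,0],
)

```text
clock: 9.12
position: [538.0, 128.0, 103.4]
ee_rot: [-0.018, 1.0, -0.0, 0.0]
contact_force: [-6.3, 0.5, 12.1]
gripper_width: 62.5
```

play_rows(
  motion=[73,0,0,0,0,0,0,73,0,0,0,0,0,0,73,0,0,0,0,0,0,73,0,0,0,0,0,0,73,0,0,0,0,0,0],
)

```text
clock: 9.75
position: [537.9, 128.0, 103.4]
ee_rot: [-0.018, 1.0, -0.0, 0.0]
contact_force: [-5.0, -1.2, 12.2]
gripper_width: 62.4
```

```bash
python3 chk.py 6
```

```text
9.75 [537.94438541 127.95414912 103.36929115] [-5.04474801 -1.24465321 12.21616403]
wrist uv [265.3 254.2] area 1405 top mean [534.3 100.  108.1] circ [536.7  96.2] 13.9 zmax 113.1
wrist uv [376.8 252.9] area 1393 top mean [531.4 155.6 108.2] circ [534.2 159.6] 14.2 zmax 124.2
carton [285.2, 150.3, 61.5, 49.4] 0.59 [592. -21.  62.] [670.  90. 112.]
[(array([318., 178.]), 0.74), (array([345., 188.]), 0.49)]
```

play_rows(
  motion=[73,0,0,0,0,0,0,73,0,0,0,0,0,0,73,0,0,0,0,0,0,73,0,0,0,0,0,0,73,0,0,0,0,0,0],
)

```text
clock: 10.58
position: [538.0, 128.0, 103.4]
ee_rot: [-0.018, 1.0, -0.0, 0.0]
contact_force: [-6.1, -0.0, 12.8]
gripper_width: 62.4
```

play_rows(
  motion=[73,0,0,0,0,0,0,73,0,0,0,0,0,0,73,0,0,0,0,0,0,73,0,0,0,0,0,0,73,0,0,0,0,0,0],
)

```text
clock: 11.2
position: [538.0, 127.9, 103.4]
ee_rot: [-0.018, 1.0, -0.0, 0.0]
contact_force: [-6.2, -0.4, 12.7]
gripper_width: 62.3
```

```bash
python3 chk.py 7
```

```text
11.2 [537.95184598 127.94443789 103.36626956] [-6.19510354 -0.44928553 12.68928714]
wrist uv [265.2 254.3] area 1407 top mean [534.3 100.  108.2] circ [536.8  96.2] 13.9 zmax 113.2
wrist uv [376.8 252.9] area 1393 top mean [531.4 155.6 108.2] circ [534.1 159.4] 14.1 zmax 118.9
[(array([320., 177.]), 0.77)]
```

View pics/scene_7.png

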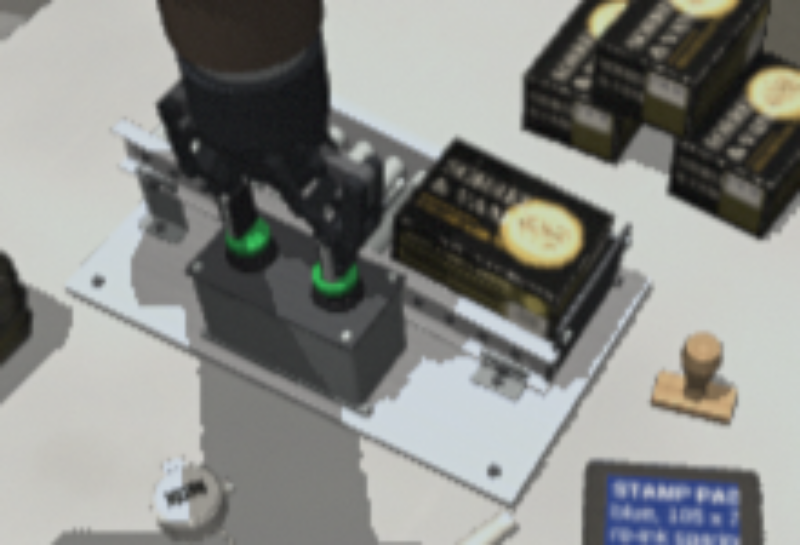

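The carton appears to be against the end plate. I'll confirm it's still by differencing frames.

play_rows(
  motion=[73,0,0,0,0,0,0,73,0,0,0,0,0,0,73,0,0,0,0,0,0,73,0,0,0,0,0,0,73,0,0,0,0,0,0],
)

```text
clock: 12.02
position: [537.9, 128.0, 103.4]
ee_rot: [-0.018, 1.0, -0.0, 0.0]
contact_force: [-5.9, 0.5, 12.5]
gripper_width: 62.6
```

```bash
python3 chk.py 8; python3 - <<'E'
import cv2,numpy as np
I=[cv2.imread(f"pics/scene_{i}.png",0)[120:400,380:660].astype(float) for i in(5,6,7,8)]
for a,b in zip(I,I[1:]): print(abs(a-b).mean(), cv2.phaseCorrelate(a,b))
E
```

```text
12.025 [537.94168336 127.95499794 103.37474563] [-5.85634006  0.52631028 12.54147545]
wrist uv [265.2 254.2] area 1411 top mean [534.2  99.9 108.1] circ [536.8  96.1] 13.9 zmax 113.2
wrist uv [376.9 252.9] area 1394 top mean [531.3 155.7 108.1] circ [533.8 159.2] 14.1 zmax 123.6
carton [286.8, 150.7, 60.8, 52.9] 0.81 [592. -21.  59.] [670.  91. 112.]
[(array([319., 176.]), 0.67), (array([315., 183.]), 0.21)]
13.919451530612244 ((0.0003356191623709037, 0.008986114099286624), 0.6532610908027635)
0.5941581632653061 ((-0.018622493887789915, -0.00742104555899914), 0.9595749716620412)
0.6006122448979592 ((-0.003807331583999485, 0.0032514944703052606), 0.9586418044133264)
```

The carton hasn't moved between checks 6, 7 and 8 (9.75 to 12 s), and both buttons are still fully down. I'll release straight up.

play_rows(
  motion=[73,0,0,0.7,0,0,0,73,0,0,1.4,0,0,0,73,0,0,3,0,0,0,73,0,0,6,0,0,0,73,0,0,10,0,0,0],
)

```text
clock: 12.85
position: [537.6, 127.8, 201.7]
ee_rot: [-0.017, 1.0, -0.0, -0.001]
contact_force: [0.4, 0.9, -0.6]
gripper_width: 62.7
```

play_rows(
  motion=[73,-2,0,4,0,0,0,73,-4,0,7,0,0,0,73,-4,0,7,0,0,0,73,-4,0,7,0,0,0,73,-4,0,7,0,0,0],
)

```text
clock: 13.48
position: [497.9, 127.8, 269.9]
ee_rot: [-0.017, 1.0, -0.001, -0.001]
contact_force: [1.3, -0.2, 0.7]
gripper_width: 62.2
```

```bash
python3 chk.py 9; python3 - <<'E'
from h import *
greens("scene","9"); greens("side","9")
E
```

```text
13.475 [497.85988482 127.82590098 269.92526029] [ 1.31438203 -0.15410627  0.67766497]
wrist uv [288.5 222.8] area 523 top mean [536.3  96.2 120.2] circ [536.8  96.7] 14.1 zmax 122.2
wrist uv [350.4 222.4] area 506 top mean [533.5 159.5 120.3] circ [534.1 159.5] 13.6 zmax 122.5
carton [285.4, 148.4, 59.3, 51.8] 0.93 [593. -21.  64.] [667.  89. 112.]
[(array([315., 175.]), 0.84)]
scene uv [246.6 170.9] area 104 top mean [533.8 159.1 122.1] circ [534.8 160.7] 14.4 zmax 124.7
scene uv [270.9 181.8] area 115 top mean [536.5  95.3 122. ] circ [537.1  96. ] 13.8 zmax 124.9
side uv [318.3 215.7] area 53 top mean [535.8 102.8 120.7] circ [535.6 101.6] 12.7 zmax 121.8
```

View pics/scene_9.png

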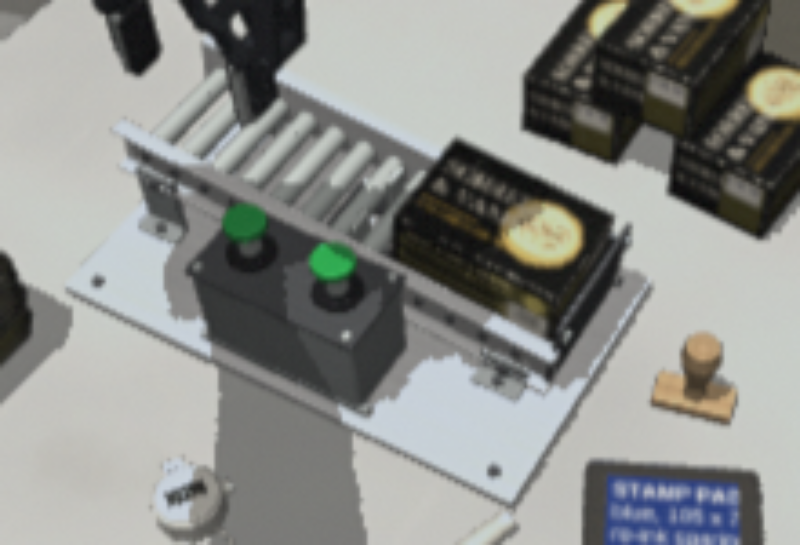

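View pics/wrist_9.png

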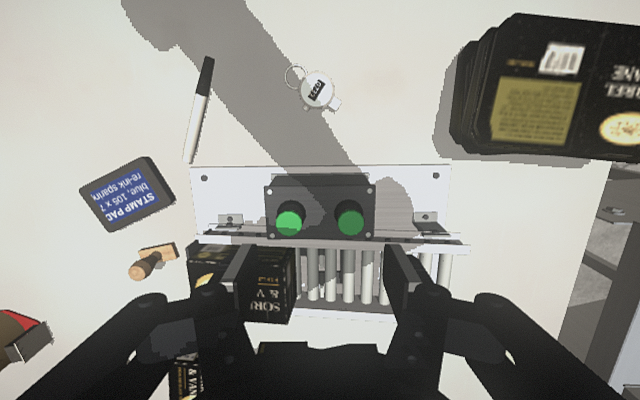

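Both buttons are back up (tops at 120.2 and 120.3 mm), the carton lies flat against the end plate, and the things around the lane haven't visibly moved.

```bash
python3 -c "
from bench import arm
print(arm.job_done())"
```

```text
the job is handed in; nothing more can be done
None
```

The job is handed in. The carton rolled down and rests against the end plate, and both buttons are back up. The system reports no verdict.

- **Pressing:** I turned the gripper along the button line, set it to about 62 mm and pressed both buttons down together. The wrist camera showed both tops fall from 120.3 to about 108.2 mm, the full 12 mm. The force on the tool was about 12–13 N during the hold.
- **Carton:** I held the buttons until the carton reached the end plate. The images showed it not moving between 9.75 and 12.0 s, so I lifted straight up and moved clear.
- **Last checks:** The button tops read 120.2 and 120.3 mm. The carton lies flat against the plate, spanning y from about −21 to 89 mm in world coordinates. The tool force was back to sensor noise. The ink pad, rubber stamp, tally counter and pen look unmoved in the pictures, but I did not measure them.
- **Disagreement:** The side camera put the buttons about 4–6 mm further in y than the wrist and scene cameras, which agreed with each other. I used the wrist and scene values. In the last look the side camera also detected only one of the two buttons.

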